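# Isolate an air line in the tyre bay

### The job

Push the sliding cover of the air-valve box fully aside onto the closed half of the box, so that the valves below lie open, then push the handle marked by a round disc at its end fully shut, square across its pipe. Only push: do not lift the cover out of its channel, leave the plain handle as it is, do not knock over or shift the things on the bench, and finish clear of everything.

Things in the scene. Friction and masses are not known exactly. Their poses are not given: they have to be found in the camera images.
- air_box: Blue fixed box; origin on the bench under its middle; spans x -100..100, y -260..280 mm. -y half: open-topped bay (inside x -80..80, y -252..-5) with two valves. +y half: closed deck 78 mm high, level with ledges beside the bay. On top a 181 mm wide channel for the cover runs along y; side guides and end walls rise to 92 mm, end walls' inner faces at y -252 and 272.
- cover: Loose aluminium plate, about 0.45 kg, 176 (x) x 250 (y) x 5 mm, lying on the ledges in the box's channel, axes as the box's. Origin: centre of its underside, 78 mm above the bench. It hides the bay at the start (origin at box y about -0.12) and slides freely along the box's +y (2 to 6 N) onto the deck, until the end wall stops it at box y 0.147.
- cover_tab (a point): Middle of the upstanding tab across the middle of the cover: 100 mm along x, 5 mm thick along y, top 33 mm above the underside of the cover. This point lies 20 mm above the underside of the cover. Push its -y face to slide the cover aside.
- disc_handle (a joint): Angle of the marked handle, rad: 0 open (points along the box's -x, in line with its pipe), 1.571 shut against its stop (points along the box's +y, across its pipe); clockwise from above as it shuts. Starts at 0 to 0.3. Stays where left; turning takes about 0.12 N m (3 N at 40 mm from the pivot).
- disc_pivot (a point): Pivot of the marked handle, at the handle's mid-thickness, 65 mm above the bench (13 mm below the cover). Axes as the box's. At box x 0.025 and box y -0.175 or -0.085, the plain handle's pivot being at the other. Below it a brass valve body (radius 16 mm) on a pipe (radius 9 mm) along x, axis 35 mm above the bench.
- disc_tip (a point): Centre of the round disc at the end of the marked handle, 58 mm from the pivot. The handle is a flat steel bar 14 mm wide and 6 mm thick (62 to 68 mm above the bench); the disc is 28 mm across and equally thick. The plain handle has no disc, else the two look alike.
- plain_pivot (a point): Pivot of the other, plain handle, at the same height, 90 mm along the box's y from the marked one. Axes as the box's.
- plain_tip (a point): Point on the plain handle 58 mm from its pivot; its straight bar, 14 mm wide and 6 mm thick, ends 66 mm from the pivot. It starts at 0 to 0.3 rad, measured like the marked one, turns as easily, and must be left so.
- socket: Bystander: dark steel impact socket standing on the bench on the far side of the box, 32 mm across, 60 mm tall. Origin under its centre.
- spray_can: Bystander: grey spray can standing on the bench on the far side of the box, 60 mm across, 150 mm tall. Origin under its centre.
- spanner: Bystander: steel spanner, 170 mm long, lying on the bench on the far side of the box. Origin under its middle.

How it is judged:
On the way, in this order (a step that is already met when the one before it is completed fails the run):
1. the cover is pushed aside onto the closed half, uncovering the bay (y of cover in the frame of air_box above 0.105 m), for 0.2 s.
2. the marked handle is pushed shut (value of joint disc_handle above 1.42 rad), for 0.2 s.
At the end, for the whole second after the job is handed in: Marked handle within 0.15 rad of its shut stop (above 1.42); cover flat and still in its channel, its centre at box y above 0.105; the plain handle's tip moved less than 12 mm, the bystanders less than 30 mm and still standing (value of joint disc_handle above 1.42 rad and y of cover in the frame of air_box above 0.105 m and z of cover in the frame of air_box between 0.074 and 0.082 m and angle between cover's own z axis and vertical below 0.05 rad and linear speed of cover below 0.01 m/s and distance of plain_tip from where it was at the start of the episode below 0.012 m and distance of each of socket, spray_can, spanner from where it was at the start of the episode below 0.03 m and angle between each of socket, spray_can's own z axis and vertical below 0.2 rad); the robot touches nothing.
It fails at once if the cover is lifted or tipped out of its channel (z of cover in the frame of air_box above 0.09 m or angle between cover's own z axis and vertical above 0.12 rad).
It fails at once if the plain handle is moved (distance of plain_tip from where it was at the start of the episode above 0.012 m).
It fails at once if a bystander is lifted, shifted or knocked over (distance of any of socket, spray_can, spanner from where it was at the start of the episode above 0.03 m or angle between any of socket, spray_can's own z axis and vertical above 0.4 rad).
It also fails if it takes over 59 s, if anything falls off the work surface, if the arm or the gripper's body presses on something with over 40 N, if the wrist force passes 120 N, or if a joint passes its speed limit or range.

### The arm

A 7-joint arm with a two-finger parallel gripper is mounted at the origin on the work surface. World frame = base frame: x ahead of the robot, y to its left, z up, the work surface at z = 0. Lengths are in m, angles in rad, forces in N, time in s.
With the tool pointing down it reaches from about 0.4 to 0.875 m from the base axis. Payload 6.5 kg.
Tool frame: the origin (TCP) lies midway between the tips of the shut fingers; the grasp point (between the pads) lies env.grasp_offset behind it (env.grasp_offset is the distance from the TCP to the grasp point, in m); z points along the fingers, y is the line along which they close (so a half turn about z gives the same grasp; the last joint's range is limited). The gripper opens to 85 mm and grips with 20 to 120 N. Pads are 22 mm wide; open, the fingers measure 114 mm over their backs; the gripper's body (76 mm by 85 mm) begins 54 mm behind the grasp point. The pads swing forward as they close: fully open they stand 13 mm farther back than shut.
Start: joints at [1.212, 0.536, -0.004, 1.538, 0.003, 1.067, -0.071], TCP at [0.188, -0.622, 0.196] pointing down, gripper open.
Joint ranges: [-2.7, 2.7], [-0.37, 2.16], [-1.27, 1.26], [0.24, 2.4], [-1.31, 4.45], [0.19, 1.91], [-2.76, 2.76]. Speed limits (rad/s): [2.39, 2.39, 3.14, 3.14, 3.14, 3.14, 3.14].

### API

Orientations are given as a unit quaternion [w, x, y, z].
In Python, from cell import env gives the robot as it stands. The module is installed in compiled form; this text tells all that it offers.
- The arm moves only by the tool play_rows, never from a script. Its argument "motion" is a list of rows, each an object of numbers: "tx", "ty", "tz": the shift along the tool's x, y, z scaled (see below); "rx", "ry", "rz": the turn, a rotation vector about the tool's x, y, z scaled (see below); "fingers": the gripper command: -1 is fully open, 1 is shut, values between are in proportion. In form: [{"tx": .., "ty": .., "tz": .., "rx": .., "ry": .., "rz": .., "fingers": ..}, ...]. A call has 1 to 8 rows; each row shifts and turns the commanded pose from where the row before left it, along the tool's axes as they then stand; what a row does not reach is not made up. The controller multiplies each number of a shift by 4 cm and each number of a turn by 0.5 rad. A row lasts 1/12 s, in which the tool goes at most 41.7 mm and 7.16 degrees, less where a joint would pass 70% of its speed; a pose out of reach is approached as far as the arm can. A call with a number of a shift or a turn outside -1 to 1 is refused whole. A call with a gripper value outside its range is refused whole. The fingers move at their own pace and stop on an object; "squeeze" is the grip in N (left out, the last holds). Time passes only in rows, so rows that do not move let the fingers close. It gives the time, the measured TCP pose, the force, the opening and the grip force at its end, in the units of the state.
- env.read_state(): the state, without advancing time (a new reading comes with each control period).
- env.camera(name): name is "scene" or "top" or "wrist"; returns the picture (400x640x3 uint8, red, green, blue); there is no depth.
- env.camera_info(name): a dict with "K" (3x3 intrinsics, pixels), "distortion" ([k1, k2, p1, p2, k3] as OpenCV has them; the pictures are not rectified), "R" (3x3) and "t" (3): a world point X has camera coordinates R X + t. Camera axes: x right, y down, z forward; pixel columns grow to the right and rows downward; lengths in m; the calibration is good to about 2 mm. A picture is of the moment at which its call begins: read the wrist's pose just before it. camera_info takes no time and is no camera call; for the wrist camera it gives the pose at the moment of the call.
- env.job_done(): hands the job in; it is judged then, once.
The state is a dict: "time": time; "joint_positions": joint angles; "qd": joint speeds; "effort": joint torques, N m; "position": TCP position; "ee_rot": TCP orientation; "contact_force": force on the tool from outside, world axes, zero at the start; "wrist_torque": the same for the moment, N m; "grip_width": finger opening in m; "grip_force": force on a finger pad.
Only numpy, scipy, OpenCV 4.12 (cv2) and the standard library are available. Lean on these libraries where they do the work, as an engineer would, in place of code of your own. Each camera call takes 0.05 s, during which the arm holds its last target. There are 200 camera calls.

## Working session

There is one attempt and no reset: what is moved stays moved. The work goes in short steps, Python scripts to look and compute and a tool call to move; the robot and the scene stay as the last step left them, time stands still between calls to the robot, and variables do not carry over. Pictures are saved under pics/ and viewed, at most 10 in all, crops included, and the job is handed in when it is done.

Besides the shell and the picture viewer there is one more tool, called after "Request:" by a JSON object that holds its "fn" and its "kwargs", one argument or row to a line. play_rows: Moves the arm, as the interface text tells. Its arguments: {"type":"object","properties":{"motion":{"type":"array","items":{"type":"object","properties":{"tx":{"type":"number","minimum":-1,"maximum":1},"ty":{"type":"number","minimum":-1,"maximum":1},"tz":{"type":"number","minimum":-1,"maximum":1},"rx":{"type":"number","minimum":-1,"maximum":1},"ry":{"type":"number","minimum":-1,"maximum":1},"rz":{"type":"number","minimum":-1,"maximum":1},"fingers":{"type":"number"}}}},"squeeze":{"type":"number"}},"required":["motion"]}

```bash
mkdir -p pics; python3 - <<'E'
from cell import env
import cv2
s=env.read_state();print(s, env.grasp_offset)
for n in("top","scene"):
    im=env.camera(n);cv2.imwrite(f"pics/{n}0.png",im[:,:,::-1]);i=env.camera_info(n);print(n,i)
E
```

```text
{'time': 0.0, 'joint_positions': array([ 1.21180432,  0.53721673, -0.00448458,  1.53885036,  0.00258609,
        1.06729736, -0.07120638]), 'qd': array([-1.09468414e-04, -1.29718628e-04,  5.48659610e-04,  1.26942125e-03,
       -7.19056742e-05,  1.29184723e-03, -1.73865529e-04]), 'effort': array([-7.70021120e-05, -5.83404028e+01,  1.04870383e+00, -2.59100783e+01,
        1.23657475e-02,  9.55572847e-03, -8.65337284e-06]), 'position': array([ 0.18741909, -0.6216744 ,  0.19558881]), 'ee_rot': array([-8.65584826e-04,  9.89295674e-01,  1.45922205e-01, -1.75033040e-04]), 'contact_force': array([-0.52294585,  0.26222652, -0.05457955]), 'wrist_torque': array([-0.04085423,  0.06337209, -0.01531784]), 'grip_force': 0.0, 'grip_width': 0.085504883243102} 0.0187
top {'K': array([[494.8997009 ,   0.        , 318.38388166],
       [  0.        , 494.8997009 , 197.26618937],
       [  0.        ,   0.        ,   1.        ]]), 'distortion': array([0.02921324, 0.        , 0.        , 0.        , 0.        ]), 'R': array([[-0.01001378, -0.99933373, -0.03509719],
       [-0.982617  ,  0.0163409 , -0.18492379],
       [ 0.1853741 ,  0.03263531, -0.98212595]]), 't': array([0.03853715, 0.59507596, 1.01763295])}
scene {'K': array([[456.32933066,   0.        , 319.24029322],
       [  0.        , 456.32933066, 197.45466343],
       [  0.        ,   0.        ,   1.        ]]), 'distortion': array([-0.0440395,  0.       ,  0.       ,  0.       ,  0.       ]), 'R': array([[ 0.666954  ,  0.74509579,  0.00215056],
       [ 0.51419521, -0.45817641, -0.72503632],
       [-0.53923617,  0.48467168, -0.68870728]]), 't': array([-0.39699169, -0.23505768,  1.34895659])}
```

View pics/top0.png

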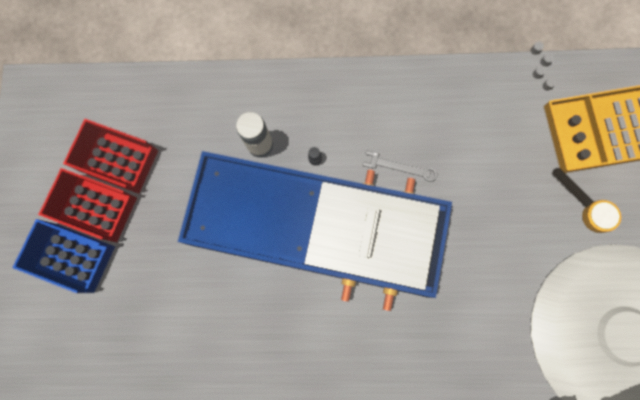

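View pics/scene0.png

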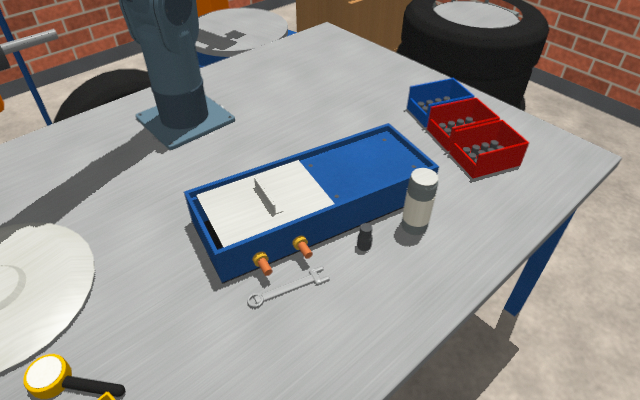

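The top view shows the box's rim corners near (203,153), (451,203), (436,297) and (179,241). The cover is on the right half with its tab at about (374,232), and the can, socket and spanner are on the far side. Next I'll measure the box and cover.

```bash
cat > h.py <<'E'
import numpy as np, cv2
from cell import env
def ray(n,px,z,info=None):
    i=info or env.camera_info(n); px=np.array(px,float).reshape(-1,1,2)
    u=cv2.undistortPoints(px,i["K"],i["distortion"]).reshape(-1,2)
    d=np.c_[u,np.ones(len(u))]@i["R"]; c=-i["R"].T@i["t"]
    return c+d*((z-c[2])/d[:,2])[:,None]
def proj(n,P,info=None):
    i=info or env.camera_info(n)
    return cv2.projectPoints(np.array(P,float).reshape(-1,3),cv2.Rodrigues(i["R"])[0],i["t"],i["K"],i["distortion"])[0].reshape(-1,2)
def big(m):
    c=max(cv2.findContours(m.astype(np.uint8),cv2.RETR_EXTERNAL,cv2.CHAIN_APPROX_NONE)[0],key=cv2.contourArea);return c.reshape(-1,2)
def rect(n,c,z):
    P=ray(n,c,z)[:,:2]; return cv2.minAreaRect(P.astype(np.float32)*1000)
E
python3 - <<'E'
from h import *
for n in("top","scene"):
    im=cv2.imread(f"pics/{n}0.png");h=cv2.cvtColor(im,cv2.COLOR_BGR2HSV)
    roi=np.zeros(h.shape[:2],bool)
    if n=="top": roi[140:310,170:470]=1
    else: roi[115:290,180:445]=1
    blue=(h[...,0]>100)&(h[...,0]<125)&(h[...,1]>150)&roi
    cov=(h[...,1]<50)&(h[...,2]>185)&roi
    if n=="top": cov[:,:300]=0; cov[:175]=0
    else: cov[:155]=0; cov[:,335:]=0
    cb,cc=big(blue),big(cov)
    print(n,"box",cv2.approxPolyDP(cv2.convexHull(cb),4,True).reshape(-1,2).tolist(),rect(n,cb,.092))
    print("cover",cv2.approxPolyDP(cv2.convexHull(cc),4,True).reshape(-1,2).tolist(),rect(n,cc,.083))
    if n=="top":
        p=[(377,210),(381,211),(368,256),(372,257)]
        print("tab",ray(n,p,.111))
    c=cv2.resize(im[175:295,290:460] if n=="top" else im[120:300,180:450],None,fx=3,fy=3) 
    if n=="top": cv2.imwrite("pics/c_top.png",cv2.resize(c,None,fx=1.5,fy=1.5))
E
```

```text
top box [[203, 154], [303, 173], [316, 181], [302, 266], [180, 240]] ((567.104248046875, 171.35169982910156), (261.4495849609375, 195.0593719482422), 77.40938568115234)
cover [[323, 183], [438, 206], [424, 288], [305, 263]] ((510.6327209472656, -80.1798095703125), (249.9993133544922, 175.12060546875), 77.12994384765625)
tab [[ 0.55680302 -0.09043582  0.111     ]
 [ 0.55461614 -0.0984778   0.111     ]
 [ 0.46379191 -0.06946467  0.111     ]
 [ 0.46170786 -0.07738726  0.111     ]]
scene box [[437, 166], [401, 207], [225, 281], [193, 222], [185, 194], [386, 124]] ((569.6098022460938, 25.0242919921875), (548.234375, 265.9765625), 77.1962661743164)
cover [[333, 202], [223, 246], [197, 195], [298, 160]] ((508.0444030761719, -80.76240539550781), (249.0438995361328, 169.2296905517578), 77.22550964355469)
```

View pics/c_top.png

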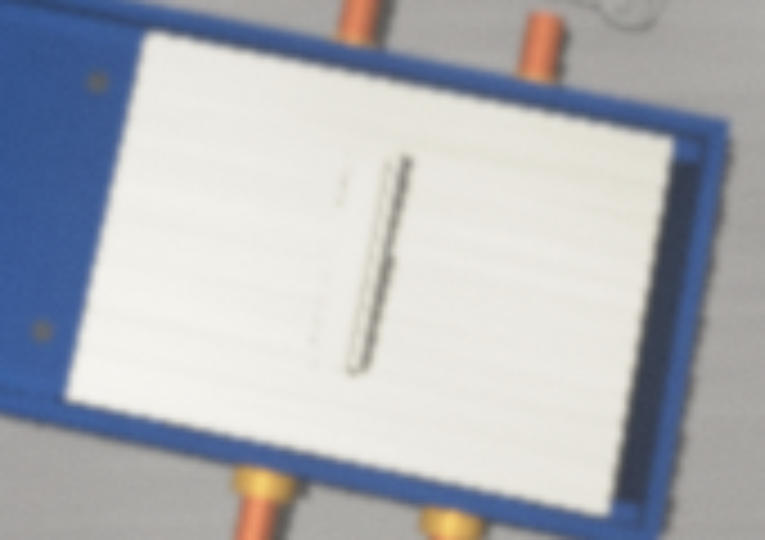

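The cover rectangle fits well: 250×175 mm, centre (0.511, -0.080). That gives a box yaw of about -12.9°, with the tab on the cover's midline. I'll shut the fingers and turn the tool so that tool x lies along box +y and tool y along box +x.

Request:
{"fn": "play_rows", "kwargs": {
  "motion": [
    {"rz": -0.234,"fingers": 1},
    {"rz": -0.234,"fingers": 1},
    {"rz": -0.234,"fingers": 1},
    {"rz": -0.234,"fingers": 1},
    {"rz": -0.234,"fingers": 1},
    {"rz": -0.234,"fingers": 1},
    {"rz": -0.234,"fingers": 1},
    {"rz": -0.234,"fingers": 1}
  ],
  "squeeze": 30
}}

```text
$.motion[0]: bad value
```

Request:
{"fn": "play_rows", "kwargs": {
  "motion": [
    {"rz": -0.234,"fingers": 1},
    {"fingers": 1},
    {"fingers": 1},
    {"fingers": 1}
  ]
}}

```text
$.motion[0]: bad value
```

```bash
cat >> h.py <<'E'
YAW=np.deg2rad(-12.87); BX=np.array([np.cos(YAW),np.sin(YAW)]); BY=np.array([-BX[1],BX[0]]); O=np.array([.5106,-.0802])+.12*BY
from scipy.spatial.transform import Rotation as Ro
def box(p): d=np.array(p)[...,:2]-O; return np.stack([d@BX,d@BY],-1)
def world(b,z): return np.r_[O+b[0]*BX+b[1]*BY,z]
def where(goal=None):
    s=env.read_state();q=s["ee_rot"];R=Ro.from_quat([q[1],q[2],q[3],q[0]]).as_matrix()
    print("t",round(s["time"],2),"box",box(s["position"]).round(4),"z",s["position"][2].round(4),"F",s["contact_force"].round(1),"w",s["grip_width"])
    yx=np.degrees(np.arctan2(R[1,0],R[0,0])-np.arctan2(BY[1],BY[0]));print("tool x off box y deg",yx.round(2),"tilt",R[:,2].round(3))
    if goal is not None: print("units",(R.T@(world(goal[:2],goal[2])-s["position"])/.04).round(3))
E
python3 -c "
from h import *
where((0,-.155,.196))"
```

```text
t 0.1 box [-0.1945 -0.7199] z 0.1957 F [-0.   0.2  0.2] w 0.08570146932488698
tool x off box y deg -60.35 tilt [-0.001  0.001 -1.   ]
units [ 1.1212e+01 -9.8690e+00  6.0000e-03]
```

Request:
{"fn": "play_rows", "kwargs": {
  "motion": [
    {"tx": 0,"ty": 0,"tz": 0,"rx": 0,"ry": 0,"rz": -0.234,"fingers": 1},
    {"tx": 0,"ty": 0,"tz": 0,"rx": 0,"ry": 0,"rz": -0.234,"fingers": 1},
    {"tx": 0,"ty": 0,"tz": 0,"rx": 0,"ry": 0,"rz": -0.234,"fingers": 1},
    {"tx": 0,"ty": 0,"tz": 0,"rx": 0,"ry": 0,"rz": -0.234,"fingers": 1},
    {"tx": 0,"ty": 0,"tz": 0,"rx": 0,"ry": 0,"rz": -0.234,"fingers": 1},
    {"tx": 0,"ty": 0,"tz": 0,"rx": 0,"ry": 0,"rz": -0.234,"fingers": 1},
    {"tx": 0,"ty": 0,"tz": 0,"rx": 0,"ry": 0,"rz": -0.234,"fingers": 1},
    {"tx": 0,"ty": 0,"tz": 0,"rx": 0,"ry": 0,"rz": -0.234,"fingers": 1}
  ],
  "squeeze": 30
}}

```text
time: 0.77
position: [0.1874, -0.622, 0.196]
ee_rot: [-0.0, 0.815, 0.579, 0.0]
contact_force: [-0.1, -0.4, 0.6]
grip_width: 0.0004
grip_force: 0.0
```

Request:
{"fn": "play_rows", "kwargs": {
  "motion": [
    {"tx": 0,"ty": 0,"tz": 0,"rx": 0,"ry": 0,"rz": -0.234,"fingers": 1},
    {"tx": 0,"ty": 0,"tz": 0,"rx": 0,"ry": 0,"rz": 0,"fingers": 1},
    {"tx": 0,"ty": 0,"tz": 0,"rx": 0,"ry": 0,"rz": 0,"fingers": 1}
  ]
}}

```text
time: 1.02
position: [0.1874, -0.6221, 0.1961]
ee_rot: [-0.0, 0.783, 0.622, 0.0]
contact_force: [0.5, 0.6, 0.2]
grip_width: 0.0003
grip_force: 0.0
```

```bash
python3 -c "
from h import *
where((0,-.155,.196))"
```

```text
t 1.02 box [-0.1944 -0.7203] z 0.1961 F [0.5 0.6 0.2] w 0.00027901375015552363
tool x off box y deg -0.23 tilt [-0.     0.001 -1.   ]
units [1.4151e+01 4.8040e+00 1.2000e-02]
```

Request:
{"fn": "play_rows", "kwargs": {
  "motion": [
    {"tx": 0.59,"ty": 0.2,"tz": 0,"rx": 0,"ry": 0,"rz": 0,"fingers": 1},
    {"tx": 0.59,"ty": 0.2,"tz": 0,"rx": 0,"ry": 0,"rz": 0,"fingers": 1},
    {"tx": 0.59,"ty": 0.2,"tz": 0,"rx": 0,"ry": 0,"rz": 0,"fingers": 1},
    {"tx": 0.59,"ty": 0.2,"tz": 0,"rx": 0,"ry": 0,"rz": 0,"fingers": 1},
    {"tx": 0.59,"ty": 0.2,"tz": 0,"rx": 0,"ry": 0,"rz": 0,"fingers": 1},
    {"tx": 0.59,"ty": 0.2,"tz": 0,"rx": 0,"ry": 0,"rz": 0,"fingers": 1},
    {"tx": 0.59,"ty": 0.2,"tz": 0,"rx": 0,"ry": 0,"rz": 0,"fingers": 1},
    {"tx": 0.59,"ty": 0.2,"tz": 0,"rx": 0,"ry": 0,"rz": 0,"fingers": 1}
  ]
}}

```text
time: 1.68
position: [0.2925, -0.4514, 0.1965]
ee_rot: [-0.0, 0.783, 0.622, -0.0]
contact_force: [1.1, 0.3, 0.1]
grip_width: -0.0004
grip_force: 0.0
```

Request:
{"fn": "play_rows", "kwargs": {
  "motion": [
    {"tx": 0.59,"ty": 0.2,"tz": 0,"rx": 0,"ry": 0,"rz": 0,"fingers": 1},
    {"tx": 0.59,"ty": 0.2,"tz": 0,"rx": 0,"ry": 0,"rz": 0,"fingers": 1},
    {"tx": 0.59,"ty": 0.2,"tz": 0,"rx": 0,"ry": 0,"rz": 0,"fingers": 1},
    {"tx": 0.59,"ty": 0.2,"tz": 0,"rx": 0,"ry": 0,"rz": 0,"fingers": 1},
    {"tx": 0.59,"ty": 0.2,"tz": 0,"rx": 0,"ry": 0,"rz": 0,"fingers": 1},
    {"tx": 0.59,"ty": 0.2,"tz": 0,"rx": 0,"ry": 0,"rz": 0,"fingers": 1},
    {"tx": 0.59,"ty": 0.2,"tz": 0,"rx": 0,"ry": 0,"rz": 0,"fingers": 1},
    {"tx": 0.59,"ty": 0.2,"tz": 0,"rx": 0,"ry": 0,"rz": 0,"fingers": 1}
  ]
}}

```text
time: 2.35
position: [0.3971, -0.2817, 0.1965]
ee_rot: [0.0, 0.783, 0.622, 0.0]
contact_force: [0.3, 0.4, -0.9]
grip_width: -0.0
grip_force: 0.0
```

Request:
{"fn": "play_rows", "kwargs": {
  "motion": [
    {"tx": 0.59,"ty": 0.2,"tz": 0,"rx": 0,"ry": 0,"rz": 0,"fingers": 1},
    {"tx": 0.59,"ty": 0.2,"tz": 0,"rx": 0,"ry": 0,"rz": 0,"fingers": 1},
    {"tx": 0.59,"ty": 0.2,"tz": 0,"rx": 0,"ry": 0,"rz": 0,"fingers": 1},
    {"tx": 0.59,"ty": 0.2,"tz": 0,"rx": 0,"ry": 0,"rz": 0,"fingers": 1},
    {"tx": 0.59,"ty": 0.2,"tz": 0,"rx": 0,"ry": 0,"rz": 0,"fingers": 1},
    {"tx": 0.59,"ty": 0.2,"tz": 0,"rx": 0,"ry": 0,"rz": 0,"fingers": 1},
    {"tx": 0.59,"ty": 0.2,"tz": 0,"rx": 0,"ry": 0,"rz": 0,"fingers": 1},
    {"tx": 0,"ty": 0,"tz": 0,"rx": 0,"ry": 0,"rz": 0,"fingers": 1}
  ]
}}

```text
time: 3.02
position: [0.4907, -0.1287, 0.1969]
ee_rot: [-0.0, 0.781, 0.624, 0.002]
contact_force: [0.7, 0.5, -0.1]
grip_width: -0.0001
grip_force: 0.0
```

```bash
python3 -c "
from h import *
where((0,-.155,.093))
cv2.imwrite('pics/w1.png',env.camera('wrist')[:,:,::-1])"
```

```text
t 3.02 box [-0.0086 -0.1718] z 0.1969 F [ 0.7  0.5 -0.1] w -6.751366367778352e-05
tool x off box y deg 0.15 tilt [ 0.002  0.003 -1.   ]
units [0.41  0.212 2.599]
```

View pics/w1.png

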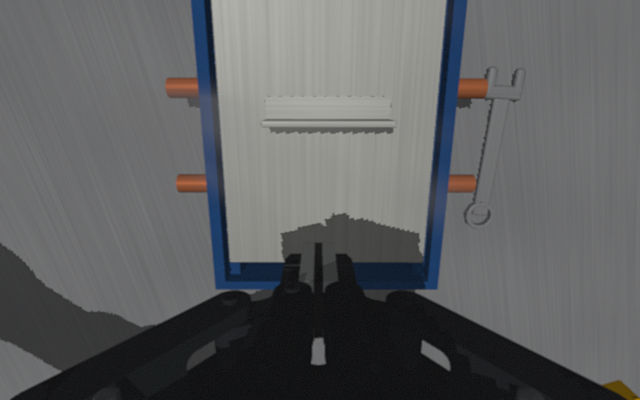

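The wrist view shows the tab at (328,124), straight ahead along tool x, with the shut fingers at about (318,250). I'll descend behind the tab.

Request:
{"fn": "play_rows", "kwargs": {
  "motion": [
    {"tx": 0,"ty": 0.1,"tz": 0.5,"rx": 0,"ry": 0,"rz": 0,"fingers": 1},
    {"tx": 0,"ty": 0.1,"tz": 0.5,"rx": 0,"ry": 0,"rz": 0,"fingers": 1},
    {"tx": 0,"ty": 0,"tz": 0.5,"rx": 0,"ry": 0,"rz": 0,"fingers": 1},
    {"tx": 0,"ty": 0,"tz": 0.5,"rx": 0,"ry": 0,"rz": 0,"fingers": 1},
    {"tx": 0,"ty": 0,"tz": 0.3,"rx": 0,"ry": 0,"rz": 0,"fingers": 1},
    {"tx": 0,"ty": 0,"tz": 0.2,"rx": 0,"ry": 0,"rz": 0,"fingers": 1},
    {"tx": 0,"ty": 0,"tz": 0,"rx": 0,"ry": 0,"rz": 0,"fingers": 1},
    {"tx": 0,"ty": 0,"tz": 0,"rx": 0,"ry": 0,"rz": 0,"fingers": 1}
  ]
}}

```text
time: 3.73
position: [0.496, -0.1363, 0.0968]
ee_rot: [0.0, 0.782, 0.623, -0.0]
contact_force: [-0.7, 0.3, 0.5]
grip_width: 0.0005
grip_force: 0.0
```

```bash
python3 -c "
from h import *
where((0,.125,.093))"
```

```text
t 3.73 box [-0.0018 -0.178 ] z 0.0968 F [-0.7  0.3  0.5] w 0.0005290808807954821
tool x off box y deg -0.08 tilt [ 0. -0. -1.]
units [7.575 0.034 0.093]
```

Request:
{"fn": "play_rows", "kwargs": {
  "motion": [
    {"tx": 0.2,"ty": 0,"tz": 0,"rx": 0,"ry": 0,"rz": 0,"fingers": 1},
    {"tx": 0.2,"ty": 0,"tz": 0,"rx": 0,"ry": 0,"rz": 0,"fingers": 1},
    {"tx": 0.2,"ty": 0,"tz": 0,"rx": 0,"ry": 0,"rz": 0,"fingers": 1},
    {"tx": 0.2,"ty": 0,"tz": 0,"rx": 0,"ry": 0,"rz": 0,"fingers": 1},
    {"tx": 0.2,"ty": 0,"tz": 0,"rx": 0,"ry": 0,"rz": 0,"fingers": 1},
    {"tx": 0.2,"ty": 0,"tz": 0,"rx": 0,"ry": 0,"rz": 0,"fingers": 1},
    {"tx": 0.2,"ty": 0,"tz": 0,"rx": 0,"ry": 0,"rz": 0,"fingers": 1},
    {"tx": 0.2,"ty": 0,"tz": 0,"rx": 0,"ry": 0,"rz": 0,"fingers": 1}
  ]
}}

```text
time: 4.4
position: [0.5103, -0.0727, 0.0965]
ee_rot: [-0.0, 0.782, 0.623, -0.0]
contact_force: [-0.4, -0.6, -0.7]
grip_width: -0.0002
grip_force: 0.0
```

Request:
{"fn": "play_rows", "kwargs": {
  "motion": [
    {"tx": 0.25,"ty": 0,"tz": 0,"rx": 0,"ry": 0,"rz": 0,"fingers": 1},
    {"tx": 0.25,"ty": 0,"tz": 0,"rx": 0,"ry": 0,"rz": 0,"fingers": 1},
    {"tx": 0.25,"ty": 0,"tz": 0,"rx": 0,"ry": 0,"rz": 0,"fingers": 1},
    {"tx": 0.25,"ty": 0,"tz": 0,"rx": 0,"ry": 0,"rz": 0,"fingers": 1},
    {"tx": 0.25,"ty": 0,"tz": 0,"rx": 0,"ry": 0,"rz": 0,"fingers": 1},
    {"tx": 0.25,"ty": 0,"tz": 0,"rx": 0,"ry": 0,"rz": 0,"fingers": 1},
    {"tx": 0.25,"ty": 0,"tz": 0,"rx": 0,"ry": 0,"rz": 0,"fingers": 1},
    {"tx": 0.25,"ty": 0,"tz": 0,"rx": 0,"ry": 0,"rz": 0,"fingers": 1}
  ]
}}

```text
time: 5.07
position: [0.5282, 0.0053, 0.0965]
ee_rot: [-0.0, 0.782, 0.623, -0.0]
contact_force: [1.7, 0.4, 0.4]
grip_width: -0.0002
grip_force: 0.0
```

```bash
python3 -c "
from h import *
where((0,.12,.093))"
```

```text
t 5.07 box [-0.0019 -0.0327] z 0.0965 F [1.7 0.4 0.4] w -0.00017318798194326478
tool x off box y deg -0.02 tilt [-0. -0. -1.]
units [3.817 0.047 0.087]
```

```bash
python3 -c "
from h import *
im=env.camera('top')[:,:,::-1];cv2.imwrite('pics/top1.png',im)
s=env.camera('scene')[:,:,::-1];cv2.imwrite('pics/s1.png',np.vstack([cv2.resize(s[100:300,160:460],(600,400)),]))"
```

```text
(no output)
```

View pics/s1.png

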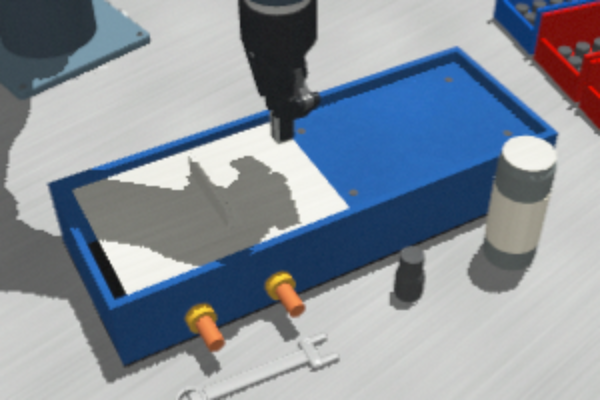

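The cover hasn't moved: the tool went over or past the tab. I'll check where the tip should appear against where it does.

```bash
python3 -c "
from h import *
p=env.read_state()['position']
print('scene',proj('scene',p),(proj('scene',p)-[160,100])*2,'top',proj('top',p),'wrist',proj('wrist',p))
print(box(p))
im=cv2.imread('pics/top1.png');cv2.imwrite('pics/t1c.png',cv2.resize(im[140:310,170:470],(800,453)))"
```

```text
scene [[301.34934015 180.79592082]] [[282.6986803  161.59184164]] top [[329.54122078 225.41844987]] wrist [[317.65288077 233.35316462]]
[-0.00200066 -0.03116903]
```

View pics/t1c.png

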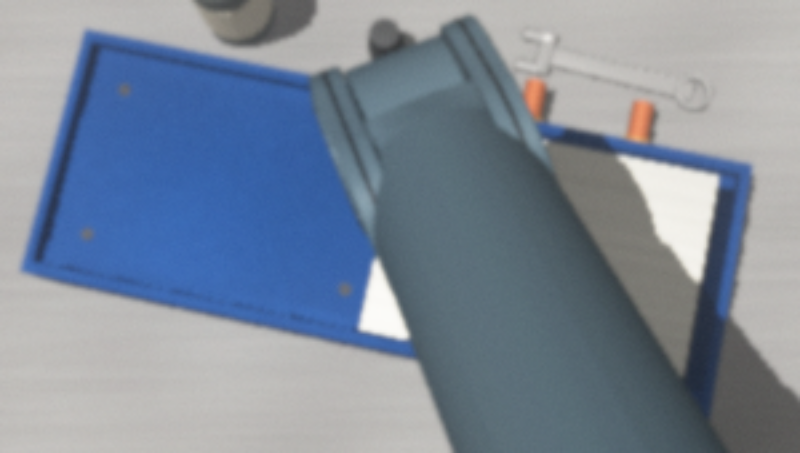

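```bash
python3 -c "
from h import *
s=env.read_state();p=s['position'];i=env.camera_info('wrist');w=env.camera('wrist')
for dz in(0,.0187,.03,.04,.05):
    print(dz,(proj('scene',p+[0,0,dz])-[160,100]).ravel()*2,proj('wrist',p+[0,0,dz],i).ravel())
g=w.max(2).astype(int)
for c in(285,295,305,312,318,324,335,345,352): print(c,g[190:300:5,c].tolist())
m=cv2.imread('pics/s1.png').max(2)
for c in(270,276,283,290,296): print('s',c,m[90:180:5,c].tolist())
print(s['joint_positions'],s['grip_width'])
print('cam',-i['R'].T@i['t'],p)
"
```

```text
0 [282.6986803  161.59184164] [317.65288077 233.35316462]
0.0187 [282.27138538 148.63600449] [317.64452715 247.33280374]
0.03 [282.00808499 140.64324593] [317.6385715  257.30231496]
0.04 [281.77179521 133.46434096] [317.63258532 267.32534831]
0.05 [281.53236539 126.18414988] [317.625784   278.71613236]
285 [178, 177, 177, 176, 176, 176, 176, 176, 177, 176, 177, 85, 87, 89, 45, 51, 40, 31, 29, 31, 36, 29]
295 [180, 182, 183, 182, 182, 182, 183, 183, 182, 182, 183, 92, 91, 31, 29, 55, 28, 25, 25, 26, 44, 25]
305 [178, 181, 180, 181, 182, 180, 181, 182, 181, 180, 183, 89, 89, 88, 88, 87, 88, 87, 95, 29, 24, 27]
312 [180, 181, 180, 182, 182, 184, 183, 184, 182, 111, 94, 91, 90, 89, 88, 86, 85, 67, 71, 81, 67, 26]
318 [174, 175, 176, 176, 176, 177, 175, 177, 129, 89, 90, 37, 37, 33, 30, 26, 25, 26, 24, 27, 25, 24]
324 [176, 178, 177, 178, 177, 177, 178, 171, 90, 89, 91, 89, 89, 90, 88, 89, 70, 69, 69, 81, 62, 27]
335 [179, 180, 180, 179, 179, 180, 181, 182, 90, 91, 91, 89, 90, 66, 73, 70, 70, 70, 69, 29, 22, 27]
345 [179, 180, 181, 182, 183, 184, 183, 183, 183, 112, 91, 91, 92, 27, 27, 33, 32, 30, 28, 25, 28, 29]
352 [171, 171, 174, 175, 175, 175, 176, 175, 177, 83, 89, 89, 89, 90, 77, 52, 34, 28, 28, 26, 29, 26]
s 270 [34, 33, 33, 36, 93, 99, 93, 160, 182, 193, 242, 242, 243, 245, 244, 238, 165, 125]
s 276 [35, 34, 34, 35, 33, 35, 103, 106, 105, 106, 122, 238, 245, 243, 243, 244, 242, 123]
s 283 [33, 34, 33, 32, 33, 33, 35, 33, 35, 33, 58, 243, 244, 244, 243, 243, 244, 177]
s 290 [31, 35, 54, 32, 31, 31, 32, 35, 36, 36, 173, 244, 244, 243, 244, 244, 242, 244]
s 296 [56, 58, 68, 33, 33, 33, 158, 174, 155, 173, 188, 240, 244, 242, 244, 243, 242, 244]
[ 0.25762714  0.51138832 -0.45320237  1.91862495  0.30831484  0.77905854
 -0.58881218] 0.0003666055718495738
cam [0.54358792 0.07406459 0.27364934] [0.52843578 0.00684498 0.09663506]
```

Both views put the visible finger tips about 30 mm short of the reported TCP, at z≈0.127, so they passed over the tab. I'll go back and descend in small steps, watching the force.

Request:
{"fn": "play_rows", "kwargs": {
  "motion": [
    {"tx": -0.45,"ty": 0,"tz": 0,"rx": 0,"ry": 0,"rz": 0,"fingers": 1},
    {"tx": -0.45,"ty": 0,"tz": 0,"rx": 0,"ry": 0,"rz": 0,"fingers": 1},
    {"tx": -0.45,"ty": 0,"tz": 0,"rx": 0,"ry": 0,"rz": 0,"fingers": 1},
    {"tx": -0.45,"ty": 0,"tz": 0,"rx": 0,"ry": 0,"rz": 0,"fingers": 1},
    {"tx": -0.45,"ty": 0,"tz": 0,"rx": 0,"ry": 0,"rz": 0,"fingers": 1},
    {"tx": -0.45,"ty": 0,"tz": 0,"rx": 0,"ry": 0,"rz": 0,"fingers": 1},
    {"tx": -0.45,"ty": 0,"tz": 0,"rx": 0,"ry": 0,"rz": 0,"fingers": 1},
    {"tx": -0.45,"ty": 0,"tz": 0,"rx": 0,"ry": 0,"rz": 0,"fingers": 1}
  ]
}}

```text
time: 5.88
position: [0.4952, -0.1379, 0.0964]
ee_rot: [0.0, 0.782, 0.623, -0.0]
contact_force: [-1.0, 0.3, 0.1]
grip_width: 0.0001
grip_force: 0.0
```

Request:
{"fn": "play_rows", "kwargs": {
  "motion": [
    {"tx": 0,"ty": 0,"tz": 0,"rx": 0,"ry": 0,"rz": 0,"fingers": 1},
    {"tx": 0,"ty": 0,"tz": 0.15,"rx": 0,"ry": 0,"rz": 0,"fingers": 1},
    {"tx": 0,"ty": 0,"tz": 0.15,"rx": 0,"ry": 0,"rz": 0,"fingers": 1},
    {"tx": 0,"ty": 0,"tz": 0.15,"rx": 0,"ry": 0,"rz": 0,"fingers": 1},
    {"tx": 0,"ty": 0,"tz": 0.15,"rx": 0,"ry": 0,"rz": 0,"fingers": 1},
    {"tx": 0,"ty": 0,"tz": 0,"rx": 0,"ry": 0,"rz": 0,"fingers": 1},
    {"tx": 0,"ty": 0,"tz": 0,"rx": 0,"ry": 0,"rz": 0,"fingers": 1}
  ]
}}

```text
time: 6.47
position: [0.4955, -0.1353, 0.0719]
ee_rot: [-0.001, 0.782, 0.624, -0.0]
contact_force: [-0.1, 0.6, -0.5]
grip_width: 0.0
grip_force: 0.0
```

```bash
python3 -c "
from h import *
where()
w=env.camera('wrist');s=env.camera('scene')
p=env.read_state()['position']
q=proj('scene',p).ravel();print(q)
a=int(q[0])-50;b=int(q[1])-80
x=cv2.resize(s[b:b+100,a:a+100],(600,600),interpolation=cv2.INTER_CUBIC)
cv2.circle(x,(300,480),4,(255,0,0),1)
cv2.imwrite('pics/s2.png',x[:,:,::-1]);cv2.imwrite('pics/w2.png',w[:,:,::-1])"
```

```text
t 6.47 box [-0.0024 -0.177 ] z 0.0719 F [-0.1  0.6 -0.5] w 3.5639175801467034e-05
tool x off box y deg 0.04 tilt [-0.001  0.001 -1.   ]
[240.4057303  211.41818383]
```

View pics/s2.png

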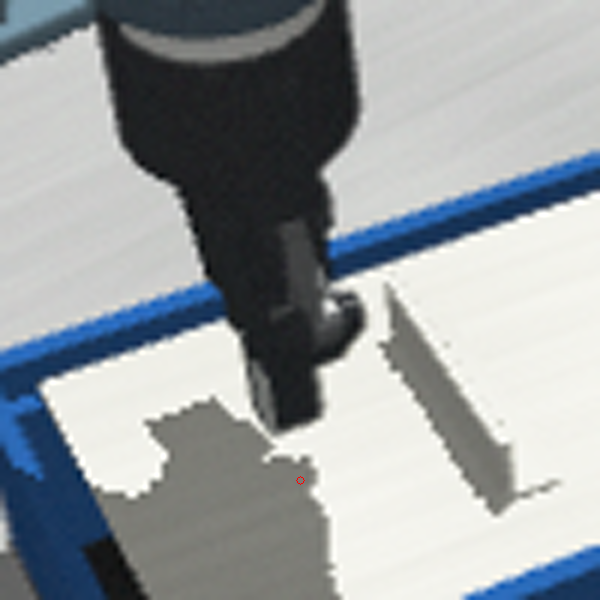

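The shut tips sit about 25 mm above the reported TCP, now roughly 15 mm above the cover and below the tab's top. I'll go 6 mm lower and push.

Request:
{"fn": "play_rows", "kwargs": {
  "motion": [
    {"tx": 0,"ty": 0.05,"tz": 0.15,"rx": 0,"ry": 0,"rz": 0,"fingers": 1},
    {"tx": 0.2,"ty": 0,"tz": 0,"rx": 0,"ry": 0,"rz": 0,"fingers": 1},
    {"tx": 0.2,"ty": 0,"tz": 0,"rx": 0,"ry": 0,"rz": 0,"fingers": 1},
    {"tx": 0.2,"ty": 0,"tz": 0,"rx": 0,"ry": 0,"rz": 0,"fingers": 1},
    {"tx": 0.2,"ty": 0,"tz": 0,"rx": 0,"ry": 0,"rz": 0,"fingers": 1},
    {"tx": 0.2,"ty": 0,"tz": 0,"rx": 0,"ry": 0,"rz": 0,"fingers": 1},
    {"tx": 0.2,"ty": 0,"tz": 0,"rx": 0,"ry": 0,"rz": 0,"fingers": 1},
    {"tx": 0.2,"ty": 0,"tz": 0,"rx": 0,"ry": 0,"rz": 0,"fingers": 1}
  ]
}}

```text
time: 7.23
position: [0.5102, -0.0822, 0.0666]
ee_rot: [0.0, 0.782, 0.623, -0.001]
contact_force: [-1.7, -4.5, 1.9]
grip_width: 0.0002
grip_force: 2.2
```

Request:
{"fn": "play_rows", "kwargs": {
  "motion": [
    {"tx": 0.2,"ty": 0,"tz": 0,"rx": 0,"ry": 0,"rz": 0,"fingers": 1},
    {"tx": 0.2,"ty": 0,"tz": 0,"rx": 0,"ry": 0,"rz": 0,"fingers": 1},
    {"tx": 0.2,"ty": 0,"tz": 0,"rx": 0,"ry": 0,"rz": 0,"fingers": 1},
    {"tx": 0.2,"ty": 0,"tz": 0,"rx": 0,"ry": 0,"rz": 0,"fingers": 1}
  ]
}}

```text
time: 7.57
position: [0.5176, -0.0505, 0.0666]
ee_rot: [0.0, 0.782, 0.623, -0.0]
contact_force: [-2.0, -5.0, 3.6]
grip_width: 0.0002
grip_force: 2.6
```

```bash
cat >> h.py <<'E'
def edge(im): # +y edge of cover (bright) along box line x=-0.07 / +0.07 from the deck side, in scene picture
    for bx in(-.07,-.035,.035,.07):
        ys=np.arange(.26,-.24,-.001);P=np.array([world((bx,y),.083) for y in ys]);q=proj('scene',P).round().astype(int)
        v=im[q[:,1],q[:,0]].min(1); k=np.argmax(v>110); print('edge',bx,ys[k].round(3),'cover y',(ys[k]-.125).round(3))
E
python3 -c "
from h import *
where((0,.125,.066));edge(env.camera('scene'))"
```

```text
t 7.57 box [ 0.0002 -0.0895] z 0.0666 F [-2.  -5.   3.6] w 0.00017109095487829288
tool x off box y deg -0.05 tilt [-0.    -0.001 -1.   ]
units [ 5.363 -0.01   0.011]
edge -0.07 0.046 cover y -0.079
edge -0.035 0.045 cover y -0.08
edge 0.035 0.047 cover y -0.078
edge 0.07 0.046 cover y -0.079
```

The cover is moving with about 5 N. Continuing.

Request:
{"fn": "play_rows", "kwargs": {
  "motion": [
    {"tx": 0.25,"ty": 0,"tz": 0,"rx": 0,"ry": 0,"rz": 0,"fingers": 1},
    {"tx": 0.25,"ty": 0,"tz": 0,"rx": 0,"ry": 0,"rz": 0,"fingers": 1},
    {"tx": 0.25,"ty": 0,"tz": 0,"rx": 0,"ry": 0,"rz": 0,"fingers": 1},
    {"tx": 0.25,"ty": 0,"tz": 0,"rx": 0,"ry": 0,"rz": 0,"fingers": 1},
    {"tx": 0.25,"ty": 0,"tz": 0,"rx": 0,"ry": 0,"rz": 0,"fingers": 1},
    {"tx": 0.25,"ty": 0,"tz": 0,"rx": 0,"ry": 0,"rz": 0,"fingers": 1},
    {"tx": 0.25,"ty": 0,"tz": 0,"rx": 0,"ry": 0,"rz": 0,"fingers": 1},
    {"tx": 0.25,"ty": 0,"tz": 0,"rx": 0,"ry": 0,"rz": 0,"fingers": 1}
  ]
}}

```text
time: 8.28
position: [0.5351, 0.0271, 0.0665]
ee_rot: [0.0, 0.782, 0.623, -0.001]
contact_force: [-0.8, -5.7, 3.8]
grip_width: 0.0003
grip_force: 3.0
```

Request:
{"fn": "play_rows", "kwargs": {
  "motion": [
    {"tx": 0.25,"ty": 0,"tz": 0,"rx": 0,"ry": 0,"rz": 0,"fingers": 1},
    {"tx": 0.25,"ty": 0,"tz": 0,"rx": 0,"ry": 0,"rz": 0,"fingers": 1},
    {"tx": 0.25,"ty": 0,"tz": 0,"rx": 0,"ry": 0,"rz": 0,"fingers": 1},
    {"tx": 0.25,"ty": 0,"tz": 0,"rx": 0,"ry": 0,"rz": 0,"fingers": 1},
    {"tx": 0.25,"ty": 0,"tz": 0,"rx": 0,"ry": 0,"rz": 0,"fingers": 1},
    {"tx": 0.25,"ty": 0,"tz": 0,"rx": 0,"ry": 0,"rz": 0,"fingers": 1},
    {"tx": 0.25,"ty": 0,"tz": 0,"rx": 0,"ry": 0,"rz": 0,"fingers": 1},
    {"tx": 0.25,"ty": 0,"tz": 0,"rx": 0,"ry": 0,"rz": 0,"fingers": 1}
  ]
}}

```text
time: 8.95
position: [0.5528, 0.1046, 0.0665]
ee_rot: [0.0, 0.782, 0.623, -0.001]
contact_force: [-1.7, -7.9, 5.8]
grip_width: 0.0002
grip_force: 3.4
```

Request:
{"fn": "play_rows", "kwargs": {
  "motion": [
    {"tx": 0.25,"ty": 0,"tz": 0,"rx": 0,"ry": 0,"rz": 0,"fingers": 1},
    {"tx": 0.25,"ty": 0,"tz": 0,"rx": 0,"ry": 0,"rz": 0,"fingers": 1},
    {"tx": 0.25,"ty": 0,"tz": 0,"rx": 0,"ry": 0,"rz": 0,"fingers": 1},
    {"tx": 0.2,"ty": 0,"tz": 0,"rx": 0,"ry": 0,"rz": 0,"fingers": 1},
    {"tx": 0,"ty": 0,"tz": 0,"rx": 0,"ry": 0,"rz": 0,"fingers": 1}
  ]
}}

```text
time: 9.37
position: [0.5615, 0.1449, 0.0665]
ee_rot: [-0.001, 0.781, 0.624, 0.001]
contact_force: [0.5, -1.0, 0.0]
grip_width: -0.0
grip_force: 0.0
```

```bash
python3 -c "
from h import *
where((0,.1365,.066));edge(env.camera('scene'))"
```

```text
t 9.37 box [-0.0005  0.1108] z 0.0665 F [ 0.5 -1.   0. ] w -3.570557354520725e-07
tool x off box y deg 0.09 tilt [ 0.     0.002 -1.   ]
units [0.644 0.014 0.014]
edge -0.07 0.248 cover y 0.123
edge -0.035 0.248 cover y 0.123
edge 0.035 0.249 cover y 0.124
edge 0.07 0.249 cover y 0.124
```

Request:
{"fn": "play_rows", "kwargs": {
  "motion": [
    {"tx": 0.1,"ty": 0,"tz": 0,"rx": 0,"ry": 0,"rz": 0,"fingers": 1},
    {"tx": 0.1,"ty": 0,"tz": 0,"rx": 0,"ry": 0,"rz": 0,"fingers": 1},
    {"tx": 0.1,"ty": 0,"tz": 0,"rx": 0,"ry": 0,"rz": 0,"fingers": 1},
    {"tx": 0.1,"ty": 0,"tz": 0,"rx": 0,"ry": 0,"rz": 0,"fingers": 1},
    {"tx": 0,"ty": 0,"tz": 0,"rx": 0,"ry": 0,"rz": 0,"fingers": 1}
  ]
}}

```text
time: 9.83
position: [0.565, 0.159, 0.0663]
ee_rot: [-0.0, 0.782, 0.624, 0.0]
contact_force: [-0.0, -0.3, -1.1]
grip_width: -0.0
grip_force: 0.8
```

```bash
python3 -c "
from h import *
where((0,.1365,.066));edge(env.camera('scene'))"
```

```text
t 9.83 box [-0.0002  0.1253] z 0.0663 F [-0.  -0.3 -1.1] w -1.5056920100869358e-05
tool x off box y deg 0.02 tilt [-0.     0.001 -1.   ]
units [0.28  0.006 0.007]
edge -0.07 0.26 cover y 0.135
edge -0.035 0.26 cover y 0.135
edge 0.035 0.26 cover y 0.135
edge 0.07 0.26 cover y 0.135
```

Request:
{"fn": "play_rows", "kwargs": {
  "motion": [
    {"tx": 0.08,"ty": 0,"tz": 0,"rx": 0,"ry": 0,"rz": 0,"fingers": 1},
    {"tx": 0.08,"ty": 0,"tz": 0,"rx": 0,"ry": 0,"rz": 0,"fingers": 1},
    {"tx": 0,"ty": 0,"tz": 0,"rx": 0,"ry": 0,"rz": 0,"fingers": 1},
    {"tx": -0.3,"ty": 0,"tz": 0,"rx": 0,"ry": 0,"rz": 0,"fingers": 1},
    {"tx": -0.3,"ty": 0,"tz": 0,"rx": 0,"ry": 0,"rz": 0,"fingers": 1},
    {"tx": -0.3,"ty": 0,"tz": -0.6,"rx": 0,"ry": 0,"rz": 0,"fingers": 1},
    {"tx": -0.6,"ty": 0,"tz": -0.6,"rx": 0,"ry": 0,"rz": 0,"fingers": 1},
    {"tx": -0.6,"ty": 0,"tz": -0.6,"rx": 0,"ry": 0,"rz": 0,"fingers": 1}
  ]
}}

```text
time: 10.55
position: [0.5473, 0.0823, 0.139]
ee_rot: [-0.001, 0.781, 0.624, 0.0]
contact_force: [1.1, -0.4, 0.3]
grip_width: -0.0001
grip_force: 0.0
```

Request:
{"fn": "play_rows", "kwargs": {
  "motion": [
    {"tx": -0.7,"ty": 0,"tz": -0.5,"rx": 0,"ry": 0,"rz": 0,"fingers": 1},
    {"tx": -0.7,"ty": 0,"tz": -0.5,"rx": 0,"ry": 0,"rz": 0,"fingers": 1},
    {"tx": -0.8,"ty": 0,"tz": -0.5,"rx": 0,"ry": 0,"rz": 0,"fingers": 1},
    {"tx": -0.8,"ty": 0,"tz": 0,"rx": 0,"ry": 0,"rz": 0,"fingers": 1},
    {"tx": -0.8,"ty": 0,"tz": 0,"rx": 0,"ry": 0,"rz": 0,"fingers": 1},
    {"tx": -0.8,"ty": 0,"tz": 0,"rx": 0,"ry": 0,"rz": 0,"fingers": 1},
    {"tx": -0.8,"ty": 0,"tz": 0,"rx": 0,"ry": 0,"rz": 0,"fingers": 1},
    {"tx": -0.7,"ty": 0,"tz": 0,"rx": 0,"ry": 0,"rz": 0,"fingers": 1}
  ]
}}

```text
time: 11.22
position: [0.4926, -0.158, 0.1986]
ee_rot: [0.0, 0.782, 0.623, 0.0]
contact_force: [0.6, 0.1, -0.3]
grip_width: 0.0007
grip_force: 0.0
```

Request:
{"fn": "play_rows", "kwargs": {
  "motion": [
    {"tx": 0,"ty": 0,"tz": 0,"rx": 0,"ry": 0,"rz": 0,"fingers": 1},
    {"tx": 0,"ty": 0,"tz": 0,"rx": 0,"ry": 0,"rz": 0,"fingers": 1}
  ]
}}

```text
time: 11.38
position: [0.4928, -0.1576, 0.1984]
ee_rot: [0.0, 0.783, 0.622, 0.0]
contact_force: [0.4, 0.4, -0.3]
grip_width: -0.0004
grip_force: 0.0
```

```bash
python3 -c "
from h import *
where();edge(env.camera('scene'))
i=env.camera_info('wrist');w=env.camera('wrist')
cv2.imwrite('pics/w3.png',w[:,:,::-1]);np.savez('w3.npz',**i)"
```

```text
t 11.38 box [-1.000e-04 -1.994e-01] z 0.1984 F [ 0.4  0.4 -0.3] w -0.0004101379858519852
tool x off box y deg -0.26 tilt [ 0.001 -0.    -1.   ]
edge -0.07 0.26 cover y 0.135
edge -0.035 0.26 cover y 0.135
edge 0.035 0.26 cover y 0.135
edge 0.07 0.26 cover y 0.135
```

View pics/w3.png

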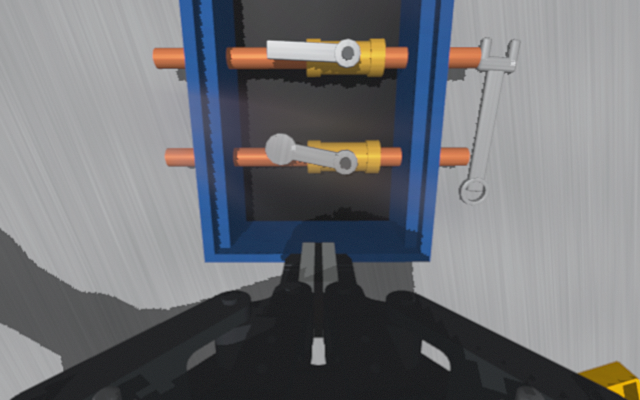

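The wrist view shows the bay open. The marked handle has its pivot at (346,161) and disc at (280,149), in the position nearer the end wall. The plain handle's pivot is at (347,53), and the end wall's rim runs at about row 258. Next I'll turn these into positions.

```bash
python3 -c "
from h import *
i=dict(np.load('w3.npz'));im=cv2.imread('pics/w3.png')
g=cv2.cvtColor(im,cv2.COLOR_BGR2GRAY)
print('circ',[cv2.HoughCircles(cv2.medianBlur(g[a:b,c:d],3),cv2.HOUGH_GRADIENT,1,30,param1=100,param2=12,minRadius=8,maxRadius=20) for a,b,c,d in((130,180,255,305),(135,185,320,370),(30,80,322,372))])
for n,px in(('disc',(280,149)),('piv',(346,161)),('plainpiv',(347,53)),('plaintip',(268,49))): print(n,box(ray('',px,.068,i)[0]))
for n,px in(('cornL',(206,261)),('cornR',(432,261)),('end',(250,261))): print(n,box(ray('',px,.092,i)[0]))
h=cv2.cvtColor(im,cv2.COLOR_BGR2HSV)
for c in(225,245,400): print(c,g[240:270:1,c].tolist())
"
```

```text
circ [array([[[25.5, 19.5, 16. ]]], dtype=float32), array([[[26.5, 26.5, 11.6]]], dtype=float32), array([[[24.5, 22.5, 13.4]]], dtype=float32)]
disc [-0.03290085 -0.16947464]
piv [ 0.02507599 -0.18008923]
plainpiv [ 0.02400705 -0.09134933]
plaintip [-0.04025392 -0.08830431]
cornL [-0.098631   -0.26501519]
cornR [ 0.10104865 -0.26517582]
end [-0.05976311 -0.26503414]
225 [85, 84, 85, 84, 85, 85, 84, 78, 55, 48, 50, 51, 47, 53, 71, 83, 87, 85, 84, 84, 84, 92, 128, 162, 167, 165, 164, 164, 163, 164]
245 [48, 51, 51, 51, 50, 51, 50, 48, 53, 50, 49, 50, 47, 53, 69, 82, 84, 84, 82, 82, 83, 92, 127, 163, 168, 166, 167, 166, 164, 164]
400 [42, 42, 43, 43, 43, 45, 44, 42, 45, 44, 44, 44, 42, 46, 48, 50, 48, 49, 47, 49, 46, 57, 76, 86, 88, 88, 88, 86, 88, 88]
```

My box origin is about 5 mm off in y (true y = mine + 5 mm). In my frame the marked pivot is at (0.025, -0.180), θ≈0.18, and the plain handle is at y -0.090. To calibrate tip height, I'll gently touch the end wall's rim (z 0.092, my y -0.261).

Request:
{"fn": "play_rows", "kwargs": {
  "motion": [
    {"tx": -0.51,"ty": 0,"tz": 0.3,"rx": 0,"ry": 0,"rz": 0,"fingers": 1},
    {"tx": -0.51,"ty": 0,"tz": 0.4,"rx": 0,"ry": 0,"rz": 0,"fingers": 1},
    {"tx": -0.52,"ty": 0,"tz": 0.4,"rx": 0,"ry": 0,"rz": 0,"fingers": 1},
    {"tx": 0,"ty": 0,"tz": 0.5,"rx": 0,"ry": 0,"rz": 0,"fingers": 1},
    {"tx": 0,"ty": 0,"tz": 0.5,"rx": 0,"ry": 0,"rz": 0,"fingers": 1},
    {"tx": 0,"ty": 0,"tz": 0.4,"rx": 0,"ry": 0,"rz": 0,"fingers": 1},
    {"tx": 0,"ty": 0,"tz": 0.1,"rx": 0,"ry": 0,"rz": 0,"fingers": 1},
    {"tx": 0,"ty": 0,"tz": 0,"rx": 0,"ry": 0,"rz": 0,"fingers": 1}
  ]
}}

```text
time: 12.15
position: [0.4794, -0.2139, 0.0936]
ee_rot: [-0.001, 0.781, 0.624, -0.0]
contact_force: [-1.1, -0.9, -0.4]
grip_width: 0.0001
grip_force: 0.0
```

Request:
{"fn": "play_rows", "kwargs": {
  "motion": [
    {"tx": 0,"ty": 0,"tz": 0.1,"rx": 0,"ry": 0,"rz": 0,"fingers": 1},
    {"tx": 0,"ty": 0,"tz": 0.1,"rx": 0,"ry": 0,"rz": 0,"fingers": 1},
    {"tx": 0,"ty": 0,"tz": 0.1,"rx": 0,"ry": 0,"rz": 0,"fingers": 1},
    {"tx": 0,"ty": 0,"tz": 0.0,"rx": 0,"ry": 0,"rz": 0,"fingers": 1}
  ]
}}

```text
time: 12.48
position: [0.4796, -0.2155, 0.0823]
ee_rot: [-0.0, 0.782, 0.623, -0.0]
contact_force: [0.7, -0.1, -0.4]
grip_width: 0.0002
grip_force: 0.0
```

```bash
python3 -c "
from h import *
where()"
```

```text
t 12.48 box [-1.000e-04 -2.588e-01] z 0.0823 F [ 0.7 -0.1 -0.4] w 0.00022116953216876577
tool x off box y deg -0.01 tilt [-0.  0. -1.]
```

No contact at reported 0.082. Going down in 2 mm steps.

Request:
{"fn": "play_rows", "kwargs": {
  "motion": [
    {"tx": 0,"ty": 0,"tz": 0.06,"rx": 0,"ry": 0,"rz": 0,"fingers": 1},
    {"tx": 0,"ty": 0,"tz": 0.06,"rx": 0,"ry": 0,"rz": 0,"fingers": 1},
    {"tx": 0,"ty": 0,"tz": 0,"rx": 0,"ry": 0,"rz": 0,"fingers": 1}
  ]
}}

```text
time: 12.73
position: [0.4795, -0.2156, 0.0774]
ee_rot: [-0.0, 0.782, 0.623, -0.0]
contact_force: [0.3, 0.4, -0.3]
grip_width: -0.0
grip_force: 0.0
```

Request:
{"fn": "play_rows", "kwargs": {
  "motion": [
    {"tx": 0,"ty": 0,"tz": 0.05,"rx": 0,"ry": 0,"rz": 0,"fingers": 1},
    {"tx": 0,"ty": 0,"tz": 0.05,"rx": 0,"ry": 0,"rz": 0,"fingers": 1},
    {"tx": 0,"ty": 0,"tz": 0,"rx": 0,"ry": 0,"rz": 0,"fingers": 1}
  ]
}}

```text
time: 12.98
position: [0.4794, -0.2156, 0.0733]
ee_rot: [-0.0, 0.782, 0.623, -0.0]
contact_force: [-0.2, 0.2, -0.7]
grip_width: -0.0003
grip_force: 0.0
```

Request:
{"fn": "play_rows", "kwargs": {
  "motion": [
    {"tx": 0,"ty": 0,"tz": 0.05,"rx": 0,"ry": 0,"rz": 0,"fingers": 1},
    {"tx": 0,"ty": 0,"tz": 0,"rx": 0,"ry": 0,"rz": 0,"fingers": 1}
  ]
}}

```text
time: 13.15
position: [0.4795, -0.2156, 0.0714]
ee_rot: [-0.0, 0.782, 0.623, -0.0]
contact_force: [-0.9, -0.1, -1.1]
grip_width: -0.0002
grip_force: 0.0
```

Request:
{"fn": "play_rows", "kwargs": {
  "motion": [
    {"tx": 0,"ty": 0,"tz": 0.05,"rx": 0,"ry": 0,"rz": 0,"fingers": 1},
    {"tx": 0,"ty": 0,"tz": 0,"rx": 0,"ry": 0,"rz": 0,"fingers": 1}
  ]
}}

```text
time: 13.32
position: [0.4795, -0.2156, 0.0694]
ee_rot: [-0.0, 0.782, 0.623, -0.0]
contact_force: [-1.0, -0.2, 0.7]
grip_width: -0.0003
grip_force: 0.0
```

Request:
{"fn": "play_rows", "kwargs": {
  "motion": [
    {"tx": 0,"ty": 0,"tz": 0.05,"rx": 0,"ry": 0,"rz": 0,"fingers": 1},
    {"tx": 0,"ty": 0,"tz": 0,"rx": 0,"ry": 0,"rz": 0,"fingers": 1}
  ]
}}

```text
time: 13.48
position: [0.4795, -0.2156, 0.0674]
ee_rot: [-0.0, 0.782, 0.623, -0.0]
contact_force: [-0.4, 0.3, 0.5]
grip_width: -0.0001
grip_force: 0.0
```

Request:
{"fn": "play_rows", "kwargs": {
  "motion": [
    {"tx": 0,"ty": 0,"tz": 0.04,"rx": 0,"ry": 0,"rz": 0,"fingers": 1},
    {"tx": 0,"ty": 0,"tz": 0,"rx": 0,"ry": 0,"rz": 0,"fingers": 1}
  ]
}}

```text
time: 13.65
position: [0.4796, -0.2156, 0.0659]
ee_rot: [-0.0, 0.782, 0.623, -0.0]
contact_force: [0.3, -0.7, -0.3]
grip_width: -0.0003
grip_force: 0.0
```

Request:
{"fn": "play_rows", "kwargs": {
  "motion": [
    {"tx": 0,"ty": 0,"tz": 0.04,"rx": 0,"ry": 0,"rz": 0,"fingers": 1},
    {"tx": 0,"ty": 0,"tz": 0,"rx": 0,"ry": 0,"rz": 0,"fingers": 1}
  ]
}}

```text
time: 13.82
position: [0.4795, -0.2156, 0.0642]
ee_rot: [-0.0, 0.782, 0.623, -0.0]
contact_force: [0.2, -0.0, 0.6]
grip_width: -0.0
grip_force: 0.0
```

```bash
python3 -c "
from h import *
where()
p=env.read_state()['position'];i=env.camera_info('wrist');w=env.camera('wrist').max(2).astype(int)
s=env.camera('scene');q=proj('scene',p).ravel();print('scene',q)
for dz in(.02,.03,.04): print(dz,proj('scene',p+[0,0,dz]).ravel())
cc=int(q[0]);r=int(q[1])
for c in range(cc-6,cc+7,3): print(c,[tuple(x) for x in s[r-20:r+3:2,c].tolist()])
"
```

```text
t 13.82 box [-1.000e-04 -2.589e-01] z 0.0642 F [ 0.2 -0.   0.6] w -1.844574897074797e-05
tool x off box y deg -0.02 tilt [-0.  0. -1.]
scene [204.41336704 228.2410651 ]
0.02 [202.73044291 221.58783796]
0.03 [201.87102147 218.18646021]
0.04 [200.99930322 214.73380739]
198 [(28, 28, 31), (31, 30, 34), (25, 29, 31), (34, 35, 35), (41, 40, 44), (61, 64, 63), (105, 108, 109), (20, 50, 89), (22, 50, 85), (23, 49, 84), (25, 51, 84), (18, 48, 81)]
201 [(28, 30, 30), (29, 28, 32), (31, 34, 37), (30, 32, 33), (28, 31, 36), (34, 41, 40), (30, 56, 92), (26, 57, 93), (20, 54, 93), (22, 53, 94), (25, 52, 89), (22, 53, 86)]
204 [(35, 37, 37), (65, 69, 68), (46, 50, 49), (28, 31, 35), (30, 32, 35), (65, 68, 73), (25, 52, 87), (26, 25, 30), (26, 44, 68), (24, 53, 93), (27, 56, 95), (22, 56, 93)]
207 [(28, 38, 51), (26, 57, 93), (30, 57, 93), (32, 58, 94), (50, 71, 97), (25, 54, 93), (25, 39, 57), (21, 23, 22), (39, 39, 40), (40, 39, 44), (39, 39, 45), (46, 81, 130)]
210 [(25, 53, 93), (25, 56, 94), (29, 56, 93), (20, 53, 90), (24, 54, 93), (28, 53, 91), (20, 23, 21), (23, 23, 24), (38, 39, 41), (43, 42, 43), (41, 40, 40), (39, 38, 41)]
```

Request:
{"fn": "play_rows", "kwargs": {
  "motion": [
    {"tx": 0,"ty": 0,"tz": 0.04,"rx": 0,"ry": 0,"rz": 0,"fingers": 1},
    {"tx": 0,"ty": 0,"tz": 0,"rx": 0,"ry": 0,"rz": 0,"fingers": 1}
  ]
}}

```text
time: 14.08
position: [0.4795, -0.2156, 0.0627]
ee_rot: [-0.0, 0.782, 0.623, -0.0]
contact_force: [-0.3, 0.0, 0.4]
grip_width: -0.0002
grip_force: 0.0
```

Request:
{"fn": "play_rows", "kwargs": {
  "motion": [
    {"tx": 0,"ty": 0,"tz": 0.04,"rx": 0,"ry": 0,"rz": 0,"fingers": 1},
    {"tx": 0,"ty": 0,"tz": 0,"rx": 0,"ry": 0,"rz": 0,"fingers": 1}
  ]
}}

```text
time: 14.25
position: [0.4795, -0.2156, 0.061]
ee_rot: [-0.0, 0.782, 0.623, -0.0]
contact_force: [-0.6, -0.5, -0.1]
grip_width: -0.0003
grip_force: 0.0
```

Request:
{"fn": "play_rows", "kwargs": {
  "motion": [
    {"tx": 0,"ty": 0,"tz": 0.04,"rx": 0,"ry": 0,"rz": 0,"fingers": 1},
    {"tx": 0,"ty": 0,"tz": 0,"rx": 0,"ry": 0,"rz": 0,"fingers": 1}
  ]
}}

```text
time: 14.42
position: [0.4795, -0.2156, 0.0594]
ee_rot: [-0.0, 0.782, 0.623, -0.0]
contact_force: [-0.6, -0.7, 0.2]
grip_width: -0.0004
grip_force: 0.0
```

Request:
{"fn": "play_rows", "kwargs": {
  "motion": [
    {"tx": 0,"ty": 0,"tz": 0.04,"rx": 0,"ry": 0,"rz": 0,"fingers": 1},
    {"tx": 0,"ty": 0,"tz": 0,"rx": 0,"ry": 0,"rz": 0,"fingers": 1}
  ]
}}

```text
time: 14.58
position: [0.4795, -0.2156, 0.0578]
ee_rot: [-0.0, 0.782, 0.623, -0.0]
contact_force: [0.2, -0.9, 1.0]
grip_width: 0.0
grip_force: 0.0
```

```bash
python3 -c "
from h import *
where()
p=env.read_state()['position'];q=proj('scene',p).ravel().astype(int);s=env.camera('scene')
a=s[q[1]-50:q[1]+25,q[0]-50:q[0]+50];x=cv2.resize(a,(800,600),interpolation=cv2.INTER_CUBIC)
cv2.imwrite('pics/s3.png',x[:,:,::-1])"
```

```text
t 14.58 box [-1.000e-04 -2.589e-01] z 0.0578 F [ 0.2 -0.9  1. ] w 1.3559827010974166e-05
tool x off box y deg -0.02 tilt [-0.  0. -1.]
```

View pics/s3.png

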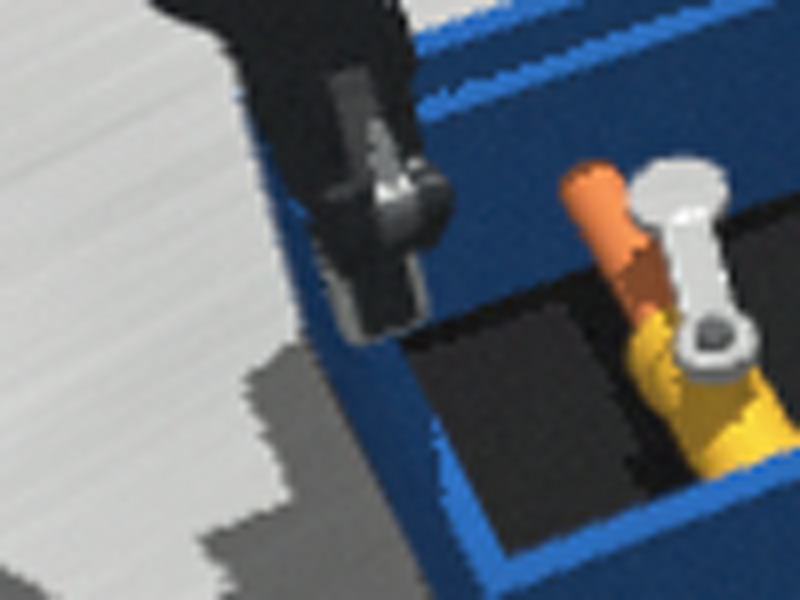

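The tips are now visually at the end wall's rim with no contact force yet. A few more small steps.

Request:
{"fn": "play_rows", "kwargs": {
  "motion": [
    {"tx": -0.05,"ty": 0,"tz": 0,"rx": 0,"ry": 0,"rz": 0,"fingers": 1},
    {"tx": 0,"ty": 0,"tz": 0.03,"rx": 0,"ry": 0,"rz": 0,"fingers": 1},
    {"tx": 0,"ty": 0,"tz": 0,"rx": 0,"ry": 0,"rz": 0,"fingers": 1}
  ]
}}

```text
time: 14.88
position: [0.4793, -0.2181, 0.0573]
ee_rot: [0.0, 0.782, 0.623, -0.0]
contact_force: [-1.0, 0.1, 3.4]
grip_width: -0.0002
grip_force: 2.2
```

Request:
{"fn": "play_rows", "kwargs": {
  "motion": [
    {"tx": 0,"ty": 0,"tz": 0.04,"rx": 0,"ry": 0,"rz": 0,"fingers": 1},
    {"tx": 0,"ty": 0,"tz": 0,"rx": 0,"ry": 0,"rz": 0,"fingers": 1}
  ]
}}

```text
time: 15.05
position: [0.4794, -0.2182, 0.0571]
ee_rot: [0.0, 0.782, 0.623, -0.0]
contact_force: [-6.4, 1.2, 21.4]
grip_width: -0.0
grip_force: 10.6
```

Request:
{"fn": "play_rows", "kwargs": {
  "motion": [
    {"tx": 0,"ty": 0,"tz": 0.04,"rx": 0,"ry": 0,"rz": 0,"fingers": 1},
    {"tx": 0,"ty": 0,"tz": 0,"rx": 0,"ry": 0,"rz": 0,"fingers": 1}
  ]
}}

```text
time: 15.22
position: [0.4795, -0.2183, 0.057]
ee_rot: [0.001, 0.782, 0.623, -0.001]
contact_force: [-10.9, 3.6, 37.9]
grip_width: 0.0001
grip_force: 18.8
```

Contact at reported 0.0573 means tip z = reported + 0.035. For the handle (62–68 mm) the tip should be at about 57 mm, so reported z 0.022. I'll lift and move over the entry point.

Request:
{"fn": "play_rows", "kwargs": {
  "motion": [
    {"tx": 0,"ty": 0,"tz": -0.3,"rx": 0,"ry": 0,"rz": 0,"fingers": 1},
    {"tx": 0,"ty": 0,"tz": -0.5,"rx": 0,"ry": 0,"rz": 0,"fingers": 1},
    {"tx": 0.3,"ty": -0.1,"tz": -0.2,"rx": 0,"ry": 0,"rz": 0,"fingers": 1},
    {"tx": 0.5,"ty": -0.2,"tz": 0,"rx": 0,"ry": 0,"rz": 0,"fingers": 1},
    {"tx": 0.5,"ty": -0.2,"tz": 0,"rx": 0,"ry": 0,"rz": 0,"fingers": 1},
    {"tx": 0,"ty": 0,"tz": 0,"rx": 0,"ry": 0,"rz": 0,"fingers": 1},
    {"tx": 0,"ty": 0,"tz": 0,"rx": 0,"ry": 0,"rz": 0,"fingers": 1}
  ]
}}

```text
time: 15.8
position: [0.4712, -0.1605, 0.0936]
ee_rot: [-0.0, 0.781, 0.624, 0.0]
contact_force: [-0.5, -0.5, -0.0]
grip_width: 0.0003
grip_force: 0.0
```

```bash
python3 -c "
from h import *
where((-.02,-.207,.022))"
```

```text
t 15.8 box [-0.0206 -0.2071] z 0.0936 F [-0.5 -0.5 -0. ] w 0.00025491871494391394
tool x off box y deg 0.15 tilt [-0.  0. -1.]
units [1.000e-03 1.500e-02 1.789e+00]
```

Exactly above the entry point. Descending.

Request:
{"fn": "play_rows", "kwargs": {
  "motion": [
    {"tx": 0,"ty": 0,"tz": 0.3,"rx": 0,"ry": 0,"rz": 0,"fingers": 1},
    {"tx": 0,"ty": 0,"tz": 0.3,"rx": 0,"ry": 0,"rz": 0,"fingers": 1},
    {"tx": 0,"ty": 0,"tz": 0.3,"rx": 0,"ry": 0,"rz": 0,"fingers": 1},
    {"tx": 0,"ty": 0,"tz": 0.2,"rx": 0,"ry": 0,"rz": 0,"fingers": 1},
    {"tx": 0,"ty": 0,"tz": 0.1,"rx": 0,"ry": 0,"rz": 0,"fingers": 1},
    {"tx": 0,"ty": 0,"tz": 0,"rx": 0,"ry": 0,"rz": 0,"fingers": 1}
  ]
}}

```text
time: 16.3
position: [0.4707, -0.1625, 0.0448]
ee_rot: [-0.001, 0.782, 0.623, -0.0]
contact_force: [0.0, 0.1, 0.2]
grip_width: 0.0001
grip_force: 0.0
```

Request:
{"fn": "play_rows", "kwargs": {
  "motion": [
    {"tx": 0,"ty": 0,"tz": 0.2,"rx": 0,"ry": 0,"rz": 0,"fingers": 1},
    {"tx": 0,"ty": 0,"tz": 0.15,"rx": 0,"ry": 0,"rz": 0,"fingers": 1},
    {"tx": 0,"ty": 0,"tz": 0.15,"rx": 0,"ry": 0,"rz": 0,"fingers": 1},
    {"tx": 0,"ty": 0,"tz": 0.05,"rx": 0,"ry": 0,"rz": 0,"fingers": 1},
    {"tx": 0,"ty": 0,"tz": 0,"rx": 0,"ry": 0,"rz": 0,"fingers": 1}
  ]
}}

```text
time: 16.72
position: [0.4709, -0.1623, 0.0231]
ee_rot: [-0.0, 0.782, 0.623, -0.0]
contact_force: [-0.0, -0.0, 0.3]
grip_width: -0.0003
grip_force: 0.0
```

```bash
python3 -c "
from h import *
where((-.018,-.179,.022))"
```

```text
t 16.72 box [-0.0204 -0.2089] z 0.0231 F [-0.  -0.   0.3] w -0.000282668094798602
tool x off box y deg -0.01 tilt [-0.001  0.    -1.   ]
units [0.746 0.061 0.027]
```

Request:
{"fn": "play_rows", "kwargs": {
  "motion": [
    {"tx": 0.15,"ty": 0.01,"tz": 0,"rx": 0,"ry": 0,"rz": 0,"fingers": 1},
    {"tx": 0.15,"ty": 0.01,"tz": 0,"rx": 0,"ry": 0,"rz": 0,"fingers": 1},
    {"tx": 0.15,"ty": 0.01,"tz": 0,"rx": 0,"ry": 0,"rz": 0,"fingers": 1},
    {"tx": 0.15,"ty": 0.01,"tz": 0,"rx": 0,"ry": 0,"rz": 0,"fingers": 1},
    {"tx": 0.15,"ty": 0.02,"tz": 0,"rx": 0,"ry": 0,"rz": 0,"fingers": 1},
    {"tx": 0,"ty": 0,"tz": 0,"rx": 0,"ry": 0,"rz": 0,"fingers": 1}
  ]
}}

```text
time: 17.22
position: [0.4812, -0.1329, 0.024]
ee_rot: [0.0, 0.782, 0.624, 0.0]
contact_force: [-0.2, -1.7, 1.2]
grip_width: 0.0002
grip_force: 0.6
```

```bash
cat >> h.py <<'E'
def disc():
    # handle pixels in the wrist view: bright, unsaturated, around the marked pivot; the farthest one gives the angle
    i=env.camera_info('wrist');w=env.camera('wrist');h=cv2.cvtColor(w,cv2.COLOR_RGB2HSV)
    m=((h[...,1]<40)&(h[...,2]>110)).astype(np.uint8)
    n,l,st,ce=cv2.connectedComponentsWithStats(m)
    for k in range(1,n):
        if 80<st[k,4]<4000:
            ys,xs=np.where(l==k);b=box(ray('',np.c_[xs,ys],.068,i))
            c=b.mean(0)
            if abs(c[0])<.08 and -.25<c[1]<-.04: print('blob',st[k,4],'x',b[:,0].min().round(3),b[:,0].max().round(3),'y',b[:,1].min().round(3),b[:,1].max().round(3),'mean',c.round(3))
E
python3 -c "
from h import *
where((-.0159,-.1664,.022));disc()"
```

```text
t 17.22 box [-0.0169 -0.178 ] z 0.024 F [-0.2 -1.7  1.2] w 0.00018047977854940625
tool x off box y deg 0.04 tilt [ 0.001 -0.    -1.   ]
units [0.289 0.026 0.05 ]
blob 538 x -0.025 -0.018 y -0.187 -0.165 mean [-0.021 -0.174]
```

Request:
{"fn": "play_rows", "kwargs": {
  "motion": [
    {"tx": 0.15,"ty": 0.01,"tz": 0.02,"rx": 0,"ry": 0,"rz": 0,"fingers": 1},
    {"tx": 0.15,"ty": 0.03,"tz": 0.02,"rx": 0,"ry": 0,"rz": 0,"fingers": 1},
    {"tx": 0.15,"ty": 0.07,"tz": 0,"rx": 0,"ry": 0,"rz": 0,"fingers": 1},
    {"tx": 0.14,"ty": 0.08,"tz": 0,"rx": 0,"ry": 0,"rz": 0,"fingers": 1},
    {"tx": 0,"ty": 0,"tz": 0,"rx": 0,"ry": 0,"rz": 0,"fingers": 1}
  ]
}}

```text
time: 17.68
position: [0.4929, -0.1115, 0.022]
ee_rot: [-0.0, 0.782, 0.624, -0.0]
contact_force: [-1.4, -0.4, 1.1]
grip_width: 0.0005
grip_force: 1.0
```

```bash
python3 -c "
from h import *
where((-.0011,-.1458,.022));disc()
i=env.camera_info('wrist');w=env.camera('wrist');cv2.imwrite('pics/w4.png',w[:,:,::-1])
print('piv',proj('',world((.025,-.18),.068),i),'shut tip',proj('',world((.025,-.122),.068),i))"
```

```text
t 17.68 box [-0.0103 -0.1545] z 0.022 F [-1.4 -0.4  1.1] w 0.0004987745830983749
tool x off box y deg 0.02 tilt [-0.001  0.    -1.   ]
units [ 0.216  0.23  -0.001]
blob 555 x -0.018 -0.012 y -0.162 -0.141 mean [-0.015 -0.15 ]
piv [[399.28911074 327.33339432]] shut tip [[409.01868024 198.11751493]]
```

View pics/w4.png

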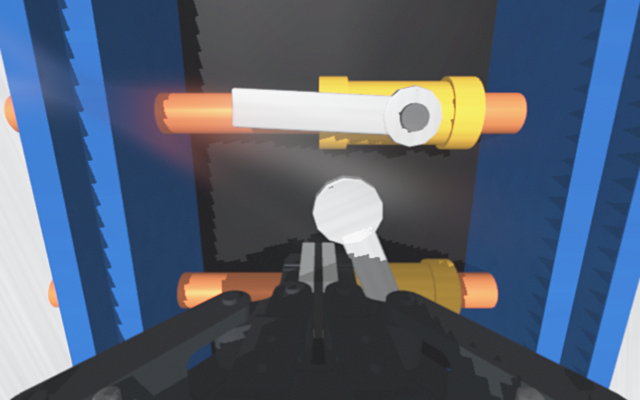

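The tenth view shows the disc at (348,210), with the handle well past halfway and the plain handle untouched. I'll continue along the arc.

Request:
{"fn": "play_rows", "kwargs": {
  "motion": [
    {"tx": 0.11,"ty": 0.11,"tz": 0,"rx": 0,"ry": 0,"rz": 0,"fingers": 1},
    {"tx": 0.11,"ty": 0.12,"tz": 0,"rx": 0,"ry": 0,"rz": 0,"fingers": 1},
    {"tx": 0.05,"ty": 0.1,"tz": 0,"rx": 0,"ry": 0,"rz": 0,"fingers": 1},
    {"tx": 0.03,"ty": 0.1,"tz": 0,"rx": 0,"ry": 0,"rz": 0,"fingers": 1},
    {"tx": 0,"ty": 0,"tz": 0,"rx": 0,"ry": 0,"rz": 0,"fingers": 1}
  ]
}}

```text
time: 18.2
position: [0.509, -0.1042, 0.0212]
ee_rot: [-0.002, 0.782, 0.623, -0.003]
contact_force: [-9.3, -0.3, 5.2]
grip_width: 0.0003
grip_force: 4.5
```

```bash
cat >> h.py <<'E'
def ang():
    i=env.camera_info('wrist');w=env.camera('wrist');h=cv2.cvtColor(w,cv2.COLOR_RGB2HSV)
    m=((h[...,1]<45)&(h[...,2]>150)).astype(np.uint8);m[:160]=0;m[265:]=0;m[:,:300]=0;m[:,480:]=0
    m=cv2.morphologyEx(m,cv2.MORPH_OPEN,np.ones((25,25),np.uint8))
    ys,xs=np.where(m>0);b=box(ray('',[(xs.mean(),ys.mean())],.068,i))[0];d=b-[.025,-.18]
    print('disc px',xs.mean().round(1),ys.mean().round(1),'box',b.round(4),'r',np.hypot(*d).round(4),'theta',np.arctan2(d[1],-d[0]).round(3))
E
python3 -c "
from h import *
where();ang()"
```

```text
t 18.2 box [ 0.0038 -0.1437] z 0.0212 F [-9.3 -0.3  5.2] w 0.0002626629738663595
tool x off box y deg -0.02 tilt [-0.007  0.    -1.   ]
disc px 368.5 225.7 box [ 0.0242 -0.122 ] r 0.058 theta 1.557
```

The handle reads 1.557 rad with 9 N, so it's at its stop. I'll back off in -x and lift clear.

Request:
{"fn": "play_rows", "kwargs": {
  "motion": [
    {"tx": 0,"ty": 0.04,"tz": 0,"rx": 0,"ry": 0,"rz": 0,"fingers": 1},
    {"tx": 0,"ty": 0,"tz": 0,"rx": 0,"ry": 0,"rz": 0,"fingers": 1},
    {"tx": 0,"ty": 0,"tz": 0,"rx": 0,"ry": 0,"rz": 0,"fingers": 1},
    {"tx": -0.1,"ty": -0.3,"tz": 0,"rx": 0,"ry": 0,"rz": 0,"fingers": 1},
    {"tx": -0.1,"ty": -0.3,"tz": 0,"rx": 0,"ry": 0,"rz": 0,"fingers": 1},
    {"tx": 0,"ty": 0,"tz": -0.4,"rx": 0,"ry": 0,"rz": 0,"fingers": 1},
    {"tx": 0,"ty": 0,"tz": -0.7,"rx": 0,"ry": 0,"rz": 0,"fingers": 1},
    {"tx": 0,"ty": 0,"tz": -0.7,"rx": 0,"ry": 0,"rz": 0,"fingers": 1}
  ]
}}

```text
time: 18.92
position: [0.489, -0.1063, 0.0945]
ee_rot: [-0.001, 0.782, 0.624, 0.0]
contact_force: [0.0, -0.3, -0.5]
grip_width: -0.0005
grip_force: 0.0
```

Request:
{"fn": "play_rows", "kwargs": {
  "motion": [
    {"tx": 0,"ty": 0,"tz": -0.7,"rx": 0,"ry": 0,"rz": 0,"fingers": 1},
    {"tx": 0,"ty": 0,"tz": -0.7,"rx": 0,"ry": 0,"rz": 0,"fingers": 1},
    {"tx": -0.5,"ty": 0,"tz": -0.7,"rx": 0,"ry": 0,"rz": 0,"fingers": 1},
    {"tx": -0.5,"ty": 0.3,"tz": -0.5,"rx": 0,"ry": 0,"rz": 0,"fingers": 1},
    {"tx": -0.5,"ty": 0.3,"tz": 0,"rx": 0,"ry": 0,"rz": 0,"fingers": 1},
    {"tx": 0,"ty": 0,"tz": 0,"rx": 0,"ry": 0,"rz": 0,"fingers": 1},
    {"tx": 0,"ty": 0,"tz": 0,"rx": 0,"ry": 0,"rz": 0,"fingers": 1},
    {"tx": 0,"ty": 0,"tz": 0,"rx": 0,"ry": 0,"rz": 0,"fingers": 1}
  ]
}}

```text
time: 19.58
position: [0.4992, -0.17, 0.1978]
ee_rot: [-0.0, 0.782, 0.624, 0.0]
contact_force: [-0.0, 0.9, -0.0]
grip_width: 0.0003
grip_force: 0.0
```

```bash
python3 -c "
from h import *
where()
i=env.camera_info('wrist');w=env.camera('wrist');h=cv2.cvtColor(w,cv2.COLOR_RGB2HSV)
m=((h[...,1]<45)&(h[...,2]>140)).astype(np.uint8)
n,l,st,ce=cv2.connectedComponentsWithStats(m)
for k in range(1,n):
    ys,xs=np.where(l==k);b=box(ray('',np.c_[xs,ys],.068,i));c=b.mean(0)
    if st[k,4]>60 and abs(c[0])<.09 and -.25<c[1]<.1: print(st[k,4],b.min(0).round(3),b.max(0).round(3),c.round(3))
s=env.camera('scene');edge(s)
a=cv2.imread('pics/scene0.png')[:,:,::-1]
d=(np.abs(a.astype(int)-s).max(2)>40)
for nm,(x0,x1,y0,y1) in dict(can=(400,445,165,245),socket=(352,378,218,255),spanner=(245,332,265,310)).items(): print(nm,d[y0:y1,x0:x1].mean().round(3))
"
```

```text
t 19.58 box [ 0.0089 -0.2101] z 0.1978 F [-0.   0.9 -0. ] w 0.0002854977099677439
tool x off box y deg 0.03 tilt [ 0.     0.001 -1.   ]
1722 [-0.042 -0.101] [ 0.034 -0.081] [-0.004 -0.09 ]
1865 [ 0.011 -0.191] [ 0.037 -0.11 ] [ 0.024 -0.144]
edge -0.07 0.26 cover y 0.135
edge -0.035 0.26 cover y 0.135
edge 0.035 0.26 cover y 0.135
edge 0.07 0.26 cover y 0.135
can 0.058
socket 0.0
spanner 0.0
```

```bash
python3 -c "
from cell import env
print(env.job_done())"
```

```text
the job is handed in; nothing more can be done
None
```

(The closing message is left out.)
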